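Make up two transmission rebuild kits

ROBOT

A 7-joint arm with a two-finger parallel gripper is mounted at the origin on the work surface. World frame = base frame: x ahead of the robot, y to its left, z up, the work surface at z = 0. Lengths are in m, angles in degrees, forces in N, time in s.
With the tool pointing down it reaches from about 0.35 to 0.9 m from the base axis. Payload 19.9 kg.
Tool frame: the origin (TCP) lies between the finger pads; the fingertips stand 11 mm ahead of it and the grasp point (between the pads) lies 8 mm behind it; z points along the fingers, y is the line along which they close (so a half turn about z gives the same grasp; the last joint's range is limited). The gripper opens to 94 mm and grips with 3 to 60 N. Pads are 16 mm wide; open, the fingers measure 119 mm over their backs; the gripper's body (75 mm by 177 mm) begins 78 mm behind the grasp point.
Start: joints at [61.335, 23.915, -0.59, 92.452, 0.269, 63.638, -3.037], TCP at [0.277, -0.56, 0.216] pointing down, gripper open.
Joint ranges: [-161.28, 161.28], [-22.2, 115.67], [-73.04, 71.86], [3.21, 147.25], [-68.34, 248.33], [10.77, 114.83], [-161.83, 161.83]. Speed limits (degrees/s): [108.29, 108.29, 136.94, 136.94, 172.46, 172.46, 172.46].

INTERFACE

Orientations are given as a 3x3 rotation matrix whose columns are the frame's x, y, z axes.
In Python, from station import telemetry, imaging, sign_off, finder gives the robot as it stands. The module is installed in compiled form; this text tells all that it offers.
- The arm moves only by the tool jog_arm, never from a script. Its argument "deltas" is a list that holds one entry, the list of rows, each a list of 7 numbers: the turn, a rotation vector about the world's x, y, z in degrees, then the shift along the world's x, y, z in mm, then the opening in per cent of the stroke, from 0 (shut) to 100 (fully open). In form: [[[rx, ry, rz, dx, dy, dz, claw], ...]]. A call has 1 to 12 rows; each row is the pose to reach, as a shift and turn from the pose commanded when the call began; what a row does not reach only later rows make up. A row lasts 1/12 s, in which the tool goes at most 41.7 mm and 7.16 degrees, less where a joint would pass 70% of its speed; a pose out of reach is approached as far as the arm can. A call with a gripper value outside its range is refused whole. The fingers move at their own pace and stop on an object; the grip force is fixed at half the most. Time passes only in rows, so rows that repeat a pose let the fingers close. It gives the time, the measured TCP pose, the force, the opening and the grip force at its end, in the units of the state.
- telemetry.get_state(): the state, without advancing time (a new reading comes with each control period).
- imaging.capture(name): name is "scene" or "top"; returns a dict with "color" (420x560x3 uint8, red, green, blue), "intrinsics" (3x3 intrinsics, pixels), "rvec" (rotation vector, rad) and "tvec" (3), from world to camera coordinates, as OpenCV has them. Camera axes: x right, y down, z forward; pixel columns grow to the right and rows downward; lengths in m; the calibration is good to about 2 mm. A picture is of the moment at which its call begins. There is no depth.
- sign_off(): hands the job in; it is judged then, once.
Trained networks look in a picture, given as the dict that the camera call returned (one of the last four; its "shot" number tells which), for a name from the list of things; names that differ only in an ending like _2 or _b are one class to them, and where a whole thing is asked for, a point or a joint stands for the part that bears it (a point fixed in the world has none). Each returns a list of dicts, best first, with "confidence" (0 to 1); they miss things now and then, are a little off and sometimes report something else, mostly with a low value. They report only what shows in the picture. A call takes as long as a camera call. They do not tell look-alikes from the thing itself.
- finder.masks_of(picture, name): "mask" (420x560 bool, what is visible of it) and "centre" ([column, row] in pixels, amid what is visible of it).
The state is a dict: "clock": time; "joint_positions": joint angles; "joint_vel": joint speeds; "joint_efforts": joint torques, N m; "eef_pos": TCP position; "eef_rot": TCP orientation; "ft_force": force on the tool from outside, world axes, zero at the start; "ft_torque": the same for the moment, N m; "opening": finger opening in m; "grasp_force": force on a finger pad.
Only numpy, scipy, OpenCV 4.12 (cv2) and the standard library are available. Lean on these libraries where they do the work, as an engineer would, in place of code of your own. Each camera call takes 0.05 s, during which the arm holds its last target. There are 200 camera calls.

TASK

Make up the two kits from the stock on the bench. In the blue tray stand the steel hub on the black-lined half, with the blue cap seated on top of the hub, and the brass bushing in the bare half; in the yellow tray stand the oil filter on the black-lined half and the red solenoid valve in the bare half. Hub, bushing, filter and valve stand upright and flat on their halves' floors, and the aluminium bushing and the orange cap stay standing where they are.

Things in the scene. Friction and masses are not known exactly. Their poses are not given: they have to be found in the camera images.
- blue_tray: Blue plastic kit tray fixed to the bench, 84 x 172 mm, 14 mm high, walls 4 mm thick, floor 4 mm above the bench. A rib 12 mm wide and 14 mm high across the middle leaves two halves, each 76 x 76 mm inside, open at the top. Origin: middle of the underside, z up, y along the length: the black-lined half is centred at y = +44 mm, the bare half at y = -44 mm. Any yaw.
- yellow_tray: Yellow plastic kit tray fixed to the bench, 84 x 172 mm, 14 mm high, walls 4 mm thick, floor 4 mm above the bench. A rib 12 mm wide and 14 mm high across the middle leaves two halves, each 76 x 76 mm inside, open at the top. Origin: middle of the underside, z up, y along the length: the black-lined half is centred at y = +44 mm, the bare half at y = -44 mm. Any yaw.
- hub: Steel turbine hub standing on its flange: flange 56 mm diameter and 10 mm thick, above it a neck of 40 mm diameter up to 50 mm high, flat top with a dark bore drawn on it. Origin: centre of the underside; z up (the axis). About 0.45 kg.
- blue_cap: Blue plastic cap: disc of 60 mm diameter, upper face 14 mm high, with a hollow skirt 10 mm high under it (54 mm inside diameter) and on top a round knob, 22 mm diameter, 24 mm tall. Origin: centre of the skirt's lower rim, on the bench; z up. 40 g. Seated on the hub (7 mm play around the neck), the disc lies on the hub's top and the cap's origin is 40 mm above the hub's.
- brass_bushing: Yellow brass bushing, a tube standing upright: 46 mm outside diameter, 30 mm bore, 50 mm high. Origin: centre of the underside; z up (the axis). About 0.4 kg.
- filter: Oil filter cartridge standing upright: pleated cream paper with green plastic ends, 46 mm diameter, 52 mm high. Origin: centre of the underside; z up (the axis). About 80 g.
- valve: Solenoid valve: red block 34 mm (its x) by 54 mm (its y) and 36 mm high, with a black round coil (26 mm diameter, 16 mm tall) and a small black plug on its top, 52 mm high overall. Origin: centre of the underside; z up. About 0.2 kg.
- aluminium_bushing: Aluminium (silver-grey) bushing, a tube standing upright: 46 mm outside diameter, 30 mm bore, 50 mm high. Origin: centre of the underside; z up (the axis). About 0.14 kg. Not wanted: stays in the stock.
- orange_cap: Orange plastic cap: disc of 60 mm diameter, upper face 14 mm high, with a hollow skirt 10 mm high under it (54 mm inside diameter) and on top a round knob, 22 mm diameter, 24 mm tall. Origin: centre of the skirt's lower rim, on the bench; z up. 40 g. Not wanted: stays in the stock.
Mind the look-alikes: they are no part of the job. Several things have the shape of the orange_cap; the one meant has the colours described above. What is shaped like the aluminium_bushing but purple is not meant.

How it is judged:
By the outcome, as a careful person would: the job done as asked, in the order asked, and still so for the second after the job is handed in, with the robot touching nothing.
It also fails if it takes over 125 s, if anything falls off the work surface, if the arm or the gripper's body presses on something with over 40 N, if the wrist force passes 120 N, or if a joint passes its speed limit or range.

## Working session

There is one attempt and no reset: what is moved stays moved. The work goes in short steps, Python scripts to look and compute and a tool call to move; the robot and the scene stay as the last step left them, time stands still between calls to the robot, and variables do not carry over. Pictures are saved under pics/ and viewed, at most 14 in all, crops included, and the job is handed in when it is done.

Besides the shell and the picture viewer there is one more tool, called as name(argument=value, ...), one argument or row to a line, values as JSON. jog_arm: Moves the arm, as the interface text tells. Its arguments: {"type":"object","properties":{"deltas":{"type":"array","items":{"type":"array","items":{"type":"array","items":{"type":"number"}}}}},"required":["deltas"]}

```bash
mkdir -p pics
python3 - <<'E'
from station import telemetry, imaging, finder
import cv2, numpy as np
s=telemetry.get_state(); print(s['clock'],s['eef_pos'],s['eef_rot'],s['opening'])
for n in ['top','scene']:
    p=imaging.capture(n); cv2.imwrite(f'pics/{n}0.png',p['color'][:,:,::-1]); print(n,p['intrinsics'],p['rvec'],p['tvec'])
    for o in ['blue_tray','yellow_tray','hub','blue_cap','brass_bushing','filter','valve']:
        print(o,[(round(d['confidence'],2),np.round(d['centre']),d['mask'].sum()) for d in finder.masks_of(p,o)])
E
```

```text
0.0 [ 0.27663618 -0.56001426  0.21583087] [[ 8.96572401e-01  4.42896764e-01 -6.21755582e-04]
 [ 4.42897195e-01 -8.96571723e-01  1.10475789e-03]
 [-6.81547780e-05 -1.26586924e-03 -9.99999196e-01]] 0.09355471555105098
top [[521.30829708   0.         275.05937495]
 [  0.         521.30829708 207.06750532]
 [  0.           0.           1.        ]] [ 2.19292446 -2.14977833  0.12104684] [-0.00505684  0.57070862  1.19245168]
blue_tray [(0.83, array([156., 263.]), np.int64(2718))]
yellow_tray [(0.7, array([416., 261.]), np.int64(2750))]
hub [(0.81, array([301., 267.]), np.int64(430))]
blue_cap [(0.61, array([192., 178.]), np.int64(494)), (0.3, array([301., 266.]), np.int64(434))]
brass_bushing [(0.84, array([248., 158.]), np.int64(294))]
filter [(0.91, array([310., 161.]), np.int64(402))]
valve [(0.55, array([277., 211.]), np.int64(356))]
scene [[399.61561155   0.         274.38306148]
 [  0.         399.61561155 206.22397208]
 [  0.           0.           1.        ]] [ 1.72482444  1.50346011 -0.79272594] [-0.08810113 -0.28727017  1.29221102]
blue_tray []
yellow_tray [(0.72, array([126., 188.]), np.int64(645))]
hub []
blue_cap []
brass_bushing []
filter []
valve []
```

```bash
python3 -c "
import cv2
a=cv2.imread('pics/top0.png');cv2.imwrite('pics/top0c.png',cv2.resize(a[110:350,110:470],None,fx=2.2,fy=2.2,interpolation=cv2.INTER_CUBIC))"
```

```text
(no output)
```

View pics/top0c.png

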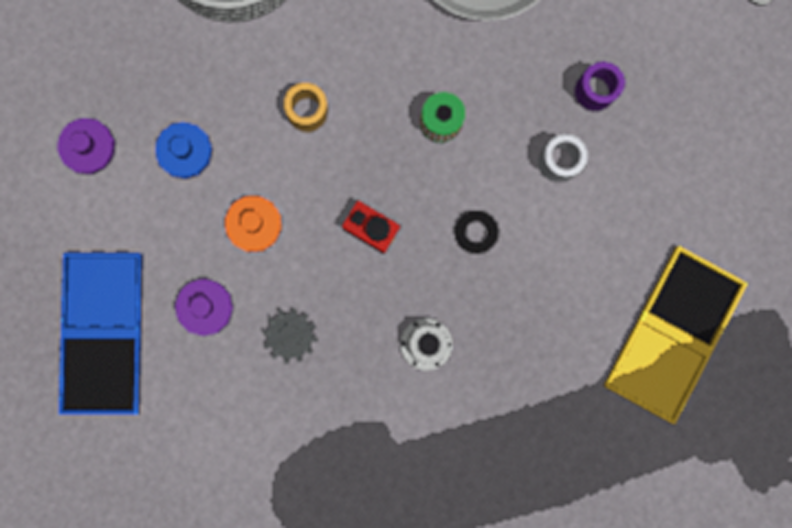

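View pics/scene0.png

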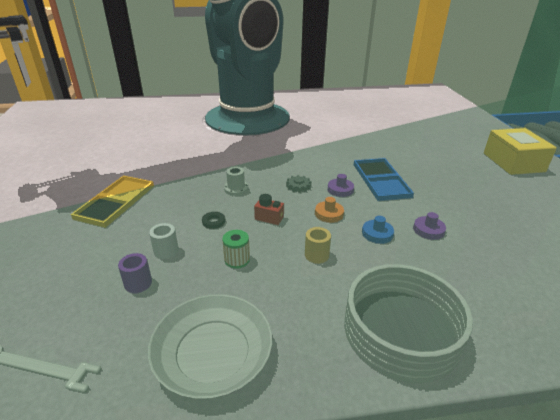

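The top view (crop px) shows the blue tray at (100,330) with its lined half at the bottom, and the yellow tray at (678,335) with its lined half at the top right. The hub is at (427,343), the blue cap at (183,150), the brass bushing at (305,105), the filter at (442,115) and the valve at (370,225). All the finder's best hits match the picture. Next I fit model silhouettes to the masks to get poses.

```bash
cat > h.py <<'E'
from station import telemetry, imaging, finder
import cv2, numpy as np
from scipy.optimize import minimize
a=np.linspace(0,2*np.pi,40,endpoint=False)
def cyl(r,z0,z1): return np.array([[r*np.cos(t),r*np.sin(t),z] for t in a for z in(z0,z1)])
def box(x,y,z0,z1): return np.array([[i*x/2,j*y/2,z] for i in(-1,1) for j in(-1,1) for z in(z0,z1)])
M={'blue_tray':[box(84,172,0,14)],'yellow_tray':[box(84,172,0,14)],'hub':[cyl(28,0,10),cyl(20,0,50)],
 'blue_cap':[cyl(30,0,14),cyl(11,14,38)],'brass_bushing':[cyl(23,0,50)],'filter':[cyl(23,0,52)],
 'valve':[box(34,54,0,36)]}
M['orange_cap']=M['blue_cap'];M['aluminium_bushing']=M['brass_bushing']
S=4
def sil(p,name,q,z0=0):
    im=np.zeros((420*S,560*S),np.uint8);c,s=np.cos(q[2]),np.sin(q[2])
    for m in M[name]:
        w=m@np.array([[c,s,0],[-s,c,0],[0,0,1]])/1000+[q[0],q[1],z0]
        u=cv2.projectPoints(w,p['rvec'],p['tvec'],p['intrinsics'],None)[0][:,0]
        h=cv2.convexHull(((u+.5)*S-.5).astype(np.float32))
        cv2.fillConvexPoly(im,np.round(h*16).astype(np.int32),255,cv2.LINE_AA,4)
    return cv2.resize(im,(560,420),interpolation=cv2.INTER_AREA)/255.
def ray(p,uv,z):
    R=cv2.Rodrigues(p['rvec'])[0];d=R.T@np.append((cv2.undistortPoints(np.array([[uv]],float),p['intrinsics'],None)[0,0]),1)
    o=-R.T@p['tvec'].ravel();return (o+d*(z-o[2])/d[2])
def fit(p,name,mask,z0=0):
    c=ray(p,np.argwhere(mask)[:,::-1].mean(0),z0+M[name][0][:,2].max()/2000)
    best=None
    rot=name.endswith('tray') or name=='valve'
    for y0 in (np.radians([0,30,60,90,120,150]) if rot else [0]):
        f=lambda q:np.abs(sil(p,name,[q[0]/100,q[1]/100,q[2] if rot else 0],z0)-mask).sum()
        x0=np.array([c[0]*100,c[1]*100,y0]);
        r=minimize(f,x0,method='Nelder-Mead',options=dict(initial_simplex=np.vstack([x0,x0+[1,0,0],x0+[0,1,0],x0+[0,0,.3]]),xatol=.01,fatol=.5,maxiter=120))
        if best is None or r.fun<best.fun: best=r
    q=best.x
    return round(q[0]*10,1),round(q[1]*10,1),round(np.degrees(q[2]),1) if rot else 0,round(best.fun/mask.sum(),3)
E
python3 - <<'E'
from h import *
p=imaging.capture('top'); L=[[183,150],[305,105]]
for n in M:
    for d in finder.masks_of(p,n)[:6]:
        if d['confidence']<.25: continue
        print(n,round(d['confidence'],2),np.round(d['centre']),fit(p,n,d['mask']), p['color'][d['mask']].mean(0).round())
        if n in('orange_cap','aluminium_bushing') : continue
        break
for uv in [(156,298),(422,240)]: print(uv,ray(p,uv,.004))
E
```

```text
blue_tray 0.71 [160. 262.] (np.float64(438.9), np.float64(284.6), np.float64(91.3), np.float64(0.023)) [ 41.  68. 122.]
yellow_tray 0.9 [415. 261.] (np.float64(449.6), np.float64(-332.0), np.float64(62.7), np.float64(0.063)) [118. 102.  43.]
hub 0.68 [302. 265.] (np.float64(433.8), np.float64(-64.4), 0, np.float64(0.142)) [139. 139. 139.]
blue_cap 0.6 [193. 182.] (np.float64(637.8), np.float64(203.6), 0, np.float64(0.053)) [ 47.  92. 178.]
brass_bushing 0.57 [255. 162.] (np.float64(683.2), np.float64(69.1), 0, np.float64(0.373)) [160. 127.  72.]
filter 0.84 [310. 160.] (np.float64(677.6), np.float64(-76.9), 0, np.float64(0.065)) [ 62. 127.  76.]
valve 0.7 [277. 215.] (np.float64(556.7), np.float64(-2.2), np.float64(150.1), np.float64(0.087)) [114.  43.  41.]
orange_cap 0.94 [202. 251.] (np.float64(468.4), np.float64(175.1), 0, np.float64(0.044)) [119.  65. 152.]
orange_cap 0.74 [299. 266.] (np.float64(434.5), np.float64(-63.2), 0, np.float64(0.199)) [138. 139. 138.]
orange_cap 0.57 [147. 176.] (np.float64(640.4), np.float64(308.8), 0, np.float64(0.043)) [112.  60. 144.]
aluminium_bushing 0.79 [368. 186.] (np.float64(635.6), np.float64(-207.0), 0, np.float64(0.395)) [147. 148. 152.]
aluminium_bushing 0.55 [386. 147.] (np.float64(714.9), np.float64(-246.7), 0, np.float64(0.325)) [ 82.  45. 106.]
(156, 298) [0.35319382 0.28130545 0.004     ]
(422, 240) [ 0.50157505 -0.34565279  0.004     ]
```

Run:
```python
from h import *
p=imaging.capture('top')
for n in ['hub','brass_bushing','aluminium_bushing','valve']:
    for d in finder.masks_of(p,n)[:2]:
        if d['confidence']<.4: continue
        pts=np.argwhere(d['mask'])[:,::-1].astype(np.int32)
        m=np.zeros((420,560),np.uint8); cv2.fillConvexPoly(m,cv2.convexHull(pts),1)
        print(n,round(d['confidence'],2),fit(p,n,m>0))
# top-ring centre of bushings by colour
hsv=cv2.cvtColor(p['color'],cv2.COLOR_RGB2HSV)
o=((hsv[...,0]<20)&(hsv[...,1]>150)&(hsv[...,2]>120)).astype(np.uint8); print([ (c.round(),s[4], ray(p,c,.014)) for c,s in zip(*[cv2.connectedComponentsWithStats(o)[i] for i in(3,2)]) if 100<s[4]<1000])
```

```text
hub 0.82 (np.float64(432.7), np.float64(-65.9), 0, np.float64(0.059))
hub 0.47 (np.float64(465.1), np.float64(-354.6), 0, np.float64(0.824))
brass_bushing 0.73 (np.float64(684.7), np.float64(69.6), 0, np.float64(0.068))
aluminium_bushing 0.75 (np.float64(635.2), np.float64(-205.9), 0, np.float64(0.06))
aluminium_bushing 0.69 (np.float64(714.4), np.float64(-247.1), 0, np.float64(0.063))
valve 0.73 (np.float64(556.4), np.float64(-2.4), np.float64(-29.0), np.float64(0.086))
[(array([248., 157.]), np.int32(143), array([0.69064415, 0.07221388, 0.014     ])), (array([224., 211.]), np.int32(499), array([0.56018897, 0.12595244, 0.014     ])), (array([279., 216.]), np.int32(120), array([ 0.55139505, -0.00240172,  0.014     ]))]
```

jog_arm(
  deltas=[
    [[0,0,63.7,156,494,-90,80],[0,0,63.7,156,494,-90,80],[0,0,63.7,156,494,-90,80],[0,0,63.7,156,494,-90,80],[0,0,63.7,156,494,-90,80],[0,0,63.7,156,494,-90,80],[0,0,63.7,156,494,-90,80],[0,0,63.7,156,494,-90,80],[0,0,63.7,156,494,-90,80],[0,0,63.7,156,494,-90,80],[0,0,63.7,156,494,-90,80],[0,0,63.7,156,494,-90,80]],
  ],
)

```text
clock: 2.55
eef_pos: [0.4254, -0.0888, 0.1309]
eef_rot: [[0.001, 1.0, 0.001], [1.0, -0.001, -0.0], [-0.0, 0.001, -1.0]]
ft_force: [1.3, -0.6, -0.0]
opening: 0.075
grasp_force: 0.0
```

jog_arm(
  deltas=[
    [[0,0,0,7,23,-30,80],[0,0,0,7,23,-30,80],[0,0,0,7,23,-30,80]],
  ],
)

```text
clock: 2.8
eef_pos: [0.4317, -0.0663, 0.1]
eef_rot: [[-0.003, 1.0, -0.002], [1.0, 0.003, 0.001], [0.001, -0.002, -1.0]]
ft_force: [0.3, -0.0, -0.1]
opening: 0.0748
grasp_force: 0.0
```

Run:
```python
from h import *
p=imaging.capture('top');cv2.imwrite('pics/t1.png',cv2.resize(p['color'][180:340,200:420,::-1],None,fx=3,fy=3,interpolation=cv2.INTER_CUBIC))
print(telemetry.get_state()['eef_pos'])
```

```text
[ 0.43198285 -0.06762779  0.1007861 ]
```

View pics/t1.png

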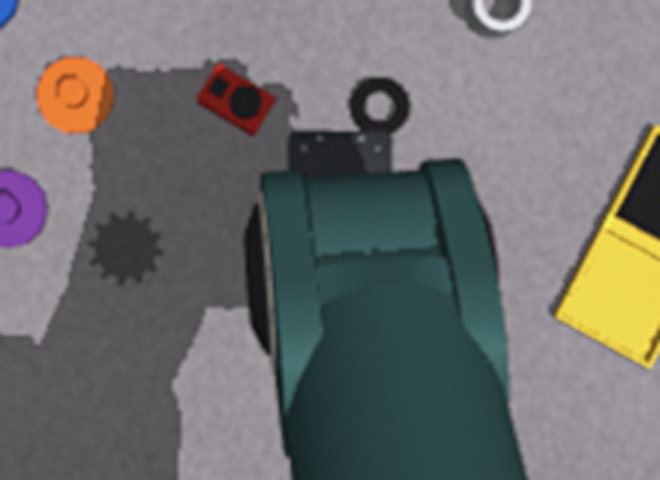

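The arm hides the hub, as expected, and the readings agree with the commands. Going down to grip.

jog_arm(
  deltas=[
    [[0,0,0,1,1,-40,80],[0,0,0,1,1,-60,80],[0,0,0,1,1,-74,80],[0,0,0,1,1,-74,80],[0,0,0,1,1,-74,20],[0,0,0,1,1,-74,20],[0,0,0,1,1,-74,20],[0,0,0,1,1,-74,20],[0,0,0,1,1,-74,20]],
  ],
)

```text
clock: 3.6
eef_pos: [0.4335, -0.0669, 0.0276]
eef_rot: [[0.001, 1.0, 0.001], [1.0, -0.001, -0.0], [-0.0, 0.001, -1.0]]
ft_force: [0.8, -0.5, 0.3]
opening: 0.0453
grasp_force: 0.0
```

jog_arm(
  deltas=[
    [[0,0,0,0,0,0,20],[0,0,0,0,0,0,20],[0,0,0,0,0,0,20],[0,0,0,0,0,20,20],[0,0,0,0,0,50,20],[0,0,0,0,0,65,20],[0,0,0,0,0,65,20]],
  ],
)

```text
clock: 4.18
eef_pos: [0.4344, -0.0668, 0.0942]
eef_rot: [[0.0, 1.0, 0.004], [1.0, -0.0, -0.001], [-0.001, 0.004, -1.0]]
ft_force: [1.8, -0.6, -4.8]
opening: 0.039
grasp_force: 30.0
```

jog_arm(
  deltas=[
    [[0,0,0,-3,25,0,20],[0,0,0,-8,60,0,20],[0,0,0,-12,100,0,20],[0,0,0,-17,140,0,20],[0,0,0,-22,180,0,20],[0,0,0,-27,220,0,20],[0,0,0,-32,260,0,20],[0,0,0,-36,300,0,20],[0,0,0,-39,330,0,20],[0,0,0,-39,345,0,20],[0,0,0,-39,350,0,20],[0,0,0,-39,350,0,20]],
  ],
)

```text
clock: 5.18
eef_pos: [0.3933, 0.284, 0.0907]
eef_rot: [[-0.002, 1.0, -0.002], [1.0, 0.002, -0.0], [-0.0, -0.002, -1.0]]
ft_force: [-0.2, -1.2, -4.2]
opening: 0.0394
grasp_force: 30.0
```

jog_arm(
  deltas=[
    [[0,0,0,1,0,-25,20],[0,0,0,1,0,-45,20],[0,0,0,1,0,-55,20],[0,0,0,1,0,-58,20],[0,0,0,1,0,-59,20],[0,0,0,1,0,-59,20]],
  ],
)

```text
clock: 5.68
eef_pos: [0.3954, 0.2832, 0.0333]
eef_rot: [[0.001, 1.0, 0.0], [1.0, -0.001, 0.0], [0.0, 0.0, -1.0]]
ft_force: [0.2, 0.2, -4.4]
opening: 0.0387
grasp_force: 30.0
```

jog_arm(
  deltas=[
    [[0,0,0,0,0,-1,20],[0,0,0,0,0,-2,20],[0,0,0,0,0,-2,20]],
  ],
)

```text
clock: 5.93
eef_pos: [0.3956, 0.2836, 0.0314]
eef_rot: [[0.0, 1.0, 0.001], [1.0, -0.0, 0.0], [0.0, 0.001, -1.0]]
ft_force: [0.9, -0.8, -1.2]
opening: 0.0391
grasp_force: 30.0
```

jog_arm(
  deltas=[
    [[0,0,0,0,0,-0.5,20],[0,0,0,0,0,-0.5,65],[0,0,0,0,0,-0.5,65],[0,0,0,0,0,-0.5,65],[0,0,0,0,0,20,65],[0,0,0,0,0,50,65],[0,0,0,0,0,80,65],[0,0,0,30,-10,90,65],[0,0,0,70,-23,90,65],[0,0,0,110,-36,90,65],[0,0,0,150,-50,90,65],[0,0,0,190,-63,90,65]],
  ],
)

```text
clock: 6.93
eef_pos: [0.5853, 0.2197, 0.1211]
eef_rot: [[0.001, 1.0, 0.0], [1.0, -0.001, -0.0], [-0.0, 0.0, -1.0]]
ft_force: [0.4, 1.0, 0.4]
opening: 0.0613
grasp_force: 0.0
```

jog_arm(
  deltas=[
    [[0,0,45,40,-12,0,65],[0,0,90,52,-17,-10,65],[0,0,90,52,-17,-40,65],[0,0,90,52,-17,-40,65],[0,0,90,52,-17,-40,65],[0,0,90,52,-17,-40,65],[0,0,90,52,-17,-40,65],[0,0,90,52,-17,-40,65],[0,0,90,52,-17,-40,65],[0,0,90,52,-17,-40,65],[0,0,90,52,-17,-40,65],[0,0,90,52,-17,-40,65]],
  ],
)

```text
clock: 7.93
eef_pos: [0.6354, 0.2039, 0.0808]
eef_rot: [[-0.998, 0.065, 0.0], [0.065, 0.998, -0.0], [-0.0, -0.0, -1.0]]
ft_force: [-0.0, 0.6, -0.4]
opening: 0.0607
grasp_force: 0.0
```

Run:
```python
from h import *
p=imaging.capture('top')
cv2.imwrite('pics/t2.png',cv2.resize(p['color'][110:350,110:360,::-1],None,fx=2.4,fy=2.4,interpolation=cv2.INTER_CUBIC))
for n,z in [('hub',.004),('blue_cap',0)]:
    for d in finder.masks_of(p,n)[:2]:
        pts=np.argwhere(d['mask'])[:,::-1].astype(np.int32)
        m=np.zeros((420,560),np.uint8); cv2.fillConvexPoly(m,cv2.convexHull(pts),1)
        print(n,round(d['confidence'],2),fit(p,n,m>0,z))
```

```text
hub 0.72 (np.float64(638.1), np.float64(-207.0), 0, np.float64(0.329))
hub 0.57 (np.float64(394.0), np.float64(286.0), 0, np.float64(0.042))
```

View pics/t2.png

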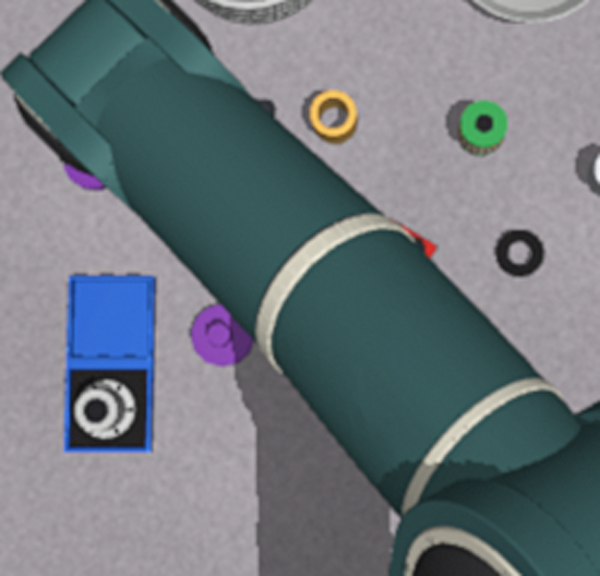

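The hub stands in the middle of the blue tray's lined half, at crop px (107,408), and fits to about (394,286) mm. Now the cap.

jog_arm(
  deltas=[
    [[0,0,3.7,2,0,-25,65],[0,0,3.7,2,0,-45,65],[0,0,3.7,2,0,-52,65],[0,0,3.7,2,0,-52,65],[0,0,3.7,2,0,-52,5],[0,0,3.7,2,0,-52,5],[0,0,3.7,2,0,-52,5],[0,0,3.7,2,0,-52,5],[0,0,3.7,2,0,-52,5],[0,0,3.7,2,0,-52,5],[0,0,3.7,2,0,-52,5],[0,0,3.7,2,0,-52,5]],
  ],
)

```text
clock: 9.08
eef_pos: [0.6375, 0.2041, 0.0291]
eef_rot: [[-1.0, 0.007, 0.0], [0.007, 1.0, 0.0], [-0.0, 0.0, -1.0]]
ft_force: [-0.2, -0.1, 3.5]
opening: 0.0216
grasp_force: 30.0
```

jog_arm(
  deltas=[
    [[0,0,0,0,0,0,5],[0,0,0,0,0,30,5],[0,0,0,0,0,60,5],[0,0,0,0,0,85,5],[0,0,0,0,0,85,5]],
  ],
)

```text
clock: 9.5
eef_pos: [0.639, 0.2052, 0.1187]
eef_rot: [[-1.0, 0.006, 0.005], [0.006, 1.0, 0.002], [-0.005, 0.002, -1.0]]
ft_force: [-0.2, -0.5, 0.3]
opening: 0.0212
grasp_force: 30.0
```

jog_arm(
  deltas=[
    [[0,0,0,-25,8,0,5],[0,0,0,-60,20,0,5],[0,0,0,-98,32,0,5],[0,0,0,-136,45,0,5],[0,0,0,-174,58,0,5],[0,0,0,-210,70,0,5],[0,0,0,-235,78,0,5],[0,0,0,-243,80.5,0,5],[0,0,0,-243,80.5,0,5],[0,0,0,-243,80.5,0,5]],
  ],
)

```text
clock: 10.33
eef_pos: [0.3952, 0.2842, 0.1138]
eef_rot: [[-1.0, 0.007, 0.001], [0.007, 1.0, -0.0], [-0.001, -0.0, -1.0]]
ft_force: [0.9, 0.2, 0.6]
opening: 0.0212
grasp_force: 30.0
```

jog_arm(
  deltas=[
    [[0,0,0,0,0,-20,5],[0,0,0,0,0,-32,5],[0,0,0,0,0,-38,5],[0,0,0,0,0,-40,5],[0,0,0,0,0,-41,5],[0,0,0,0,0,-41,5]],
  ],
)

```text
clock: 10.83
eef_pos: [0.3948, 0.2839, 0.0731]
eef_rot: [[-1.0, 0.007, -0.0], [0.007, 1.0, -0.002], [0.0, -0.002, -1.0]]
ft_force: [-2.7, -7.7, 12.1]
opening: 0.0214
grasp_force: 30.0
```

jog_arm(
  deltas=[
    [[0,0,0,0,0,0.5,40],[0,0,0,0,0,0.5,40],[0,0,0,0,0,0.5,40],[0,0,0,0,0,10,80],[0,0,0,0,0,35,80],[0,0,0,0,0,60,80],[0,0,0,28,-20,60,80],[0,0,0,60,-44,60,80],[0,0,0,92,-68,60,80],[0,0,0,125,-92,60,80],[0,0,0,158,-116,60,80],[0,0,0,190,-141,50,80]],
  ],
)

```text
clock: 11.83
eef_pos: [0.5867, 0.1423, 0.125]
eef_rot: [[-1.0, 0.007, 0.003], [0.007, 1.0, 0.001], [-0.003, 0.001, -1.0]]
ft_force: [0.6, 0.1, 1.7]
opening: 0.075
grasp_force: 0.0
```

jog_arm(
  deltas=[
    [[0,0,0,33,-24,-5,80],[0,0,0,66,-50,-10,80],[0,0,0,98,-73,-20,80],[0,0,0,100,-74,-30,80],[0,0,0,100,-74,-30,80],[0,0,0,100,-74,-30,80]],
  ],
)

```text
clock: 12.33
eef_pos: [0.6837, 0.0701, 0.093]
eef_rot: [[-1.0, 0.006, -0.001], [0.006, 1.0, 0.001], [0.001, 0.001, -1.0]]
ft_force: [0.3, 0.9, 0.5]
opening: 0.0748
grasp_force: 0.0
```

Run:
```python
from h import *
p=imaging.capture('top')
cv2.imwrite('pics/t3.png',cv2.resize(p['color'][110:350,110:360,::-1],None,fx=2.4,fy=2.4,interpolation=cv2.INTER_CUBIC))
for n,z in [('blue_cap',.044)]:
    for d in finder.masks_of(p,n)[:2]:
        print(n,round(d['confidence'],2),fit(p,n,d['mask'],z))
print(telemetry.get_state()['eef_pos'])
```

```text
blue_cap 0.55 (np.float64(396.6), np.float64(282.3), 0, np.float64(0.045))
[0.68379702 0.07084081 0.09405207]
```

View pics/t3.png

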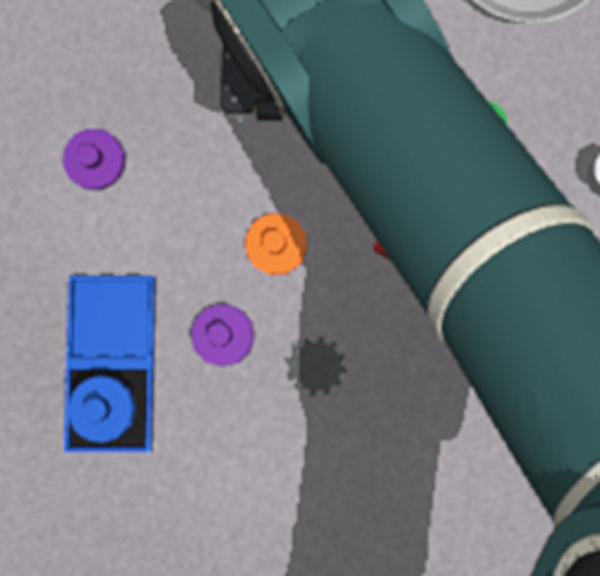

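The cap sits level on the hub at crop px (100,408) and fits well at 44 mm height. Now the brass bushing.

jog_arm(
  deltas=[
    [[0,0,0,0.5,-0.5,-35,80],[0,0,0,0.5,-0.5,-58,80],[0,0,0,0.5,-0.5,-67,80],[0,0,0,0.5,-0.5,-67,80],[0,0,0,0.5,-0.5,-67,30],[0,0,0,0.5,-0.5,-67,30],[0,0,0,0.5,-0.5,-67,30],[0,0,0,0.5,-0.5,-67,30],[0,0,0,0.5,-0.5,-67,30],[0,0,0,0.5,-0.5,-67,30],[0,0,0,0.5,-0.5,-67,30],[0,0,0,0.5,-0.5,-67,30]],
  ],
)

```text
clock: 13.43
eef_pos: [0.6853, 0.0701, 0.0271]
eef_rot: [[-1.0, 0.006, 0.002], [0.006, 1.0, 0.001], [-0.002, 0.001, -1.0]]
ft_force: [-1.9, 4.0, 8.0]
opening: 0.0456
grasp_force: 30.0
```

jog_arm(
  deltas=[
    [[0,0,0,0,0,25,30],[0,0,0,0,0,55,30],[0,0,0,0,0,70,30],[0,0,0,0,0,70,30]],
  ],
)

```text
clock: 13.77
eef_pos: [0.6862, 0.0693, 0.0992]
eef_rot: [[-1.0, 0.007, 0.004], [0.007, 1.0, 0.0], [-0.004, 0.0, -1.0]]
ft_force: [0.7, 0.1, -4.5]
opening: 0.0453
grasp_force: 30.0
```

jog_arm(
  deltas=[
    [[0,0,0,-17,18,0,30],[0,0,0,-42,45,0,30],[0,0,0,-68,73,0,30],[0,0,0,-95,101,0,30],[0,0,0,-122,130,0,30],[0,0,0,-149,159,0,30],[0,0,0,-175,187,0,30],[0,0,0,-194,207,0,30],[0,0,0,-201,215.5,0,30],[0,0,0,-201,215.5,0,30],[0,0,0,-201,215.5,0,30]],
  ],
)

```text
clock: 14.68
eef_pos: [0.4837, 0.2841, 0.095]
eef_rot: [[-1.0, 0.006, -0.001], [0.006, 1.0, -0.001], [0.001, -0.001, -1.0]]
ft_force: [0.3, -0.6, -5.3]
opening: 0.0454
grasp_force: 30.0
```

jog_arm(
  deltas=[
    [[0,0,0,0,0,-30,30],[0,0,0,0,0,-50,30],[0,0,0,0,0,-60,30],[0,0,0,0,0,-64,30],[0,0,0,0,0,-65,30],[0,0,0,0,0,-65,30]],
  ],
)

```text
clock: 15.18
eef_pos: [0.4845, 0.2838, 0.0309]
eef_rot: [[-1.0, 0.008, -0.0], [0.008, 1.0, -0.001], [0.0, -0.001, -1.0]]
ft_force: [0.6, 0.4, -5.0]
opening: 0.0456
grasp_force: 30.0
```

jog_arm(
  deltas=[
    [[0,0,0,0,1,-1,30],[0,0,0,0,1,-1.5,30],[0,0,0,0,1,-1.5,30]],
  ],
)

```text
clock: 15.43
eef_pos: [0.4847, 0.2846, 0.0305]
eef_rot: [[-1.0, 0.008, 0.001], [0.008, 1.0, -0.002], [-0.001, -0.002, -1.0]]
ft_force: [-5.1, -10.0, 18.6]
opening: 0.0452
grasp_force: 30.0
```

jog_arm(
  deltas=[
    [[0,0,0,0,0,0.7,30],[0,0,0,0,0,0.7,70],[0,0,0,0,0,0.7,70],[0,0,0,0,0,0.7,70],[0,0,0,0,0,20,70],[0,0,0,0,0,50,70],[0,0,0,0,0,85,70],[0,0,-5,12,-22,90,70],[0,0,-10,30,-56,90,70],[0,0,-15,49,-92,90,70],[0,0,-20,67,-127,90,70],[0,0,-27,86,-162,90,70]],
  ],
)

```text
clock: 16.43
eef_pos: [0.5704, 0.1217, 0.1197]
eef_rot: [[-0.886, 0.463, 0.001], [0.463, 0.886, -0.0], [-0.001, 0.0, -1.0]]
ft_force: [1.4, 0.6, -0.7]
opening: 0.0657
grasp_force: 0.0
```

jog_arm(
  deltas=[
    [[0,0,0,19,-36,0,75],[0,0,0,38,-72,0,75],[0,0,0,57,-108,0,75],[0,0,0,75,-143,-10,75],[0,0,0,94,-179,-20,75],[0,0,0,107,-199,-30,75],[0,0,0,107,-199,-30,75],[0,0,0,107,-199,-30,75]],
  ],
)

```text
clock: 17.1
eef_pos: [0.6767, -0.0765, 0.0884]
eef_rot: [[-0.887, 0.462, -0.001], [0.462, 0.887, 0.001], [0.001, 0.0, -1.0]]
ft_force: [-0.3, 0.7, 0.3]
opening: 0.0705
grasp_force: 0.0
```

Run:
```python
from h import *
p=imaging.capture('top')
cv2.imwrite('pics/t4.png',cv2.resize(p['color'][110:350,110:360,::-1],None,fx=2.4,fy=2.4,interpolation=cv2.INTER_CUBIC))
print(telemetry.get_state()['eef_pos'])
```

```text
[ 0.67657334 -0.07482636  0.08913113]
```

View pics/t4.png

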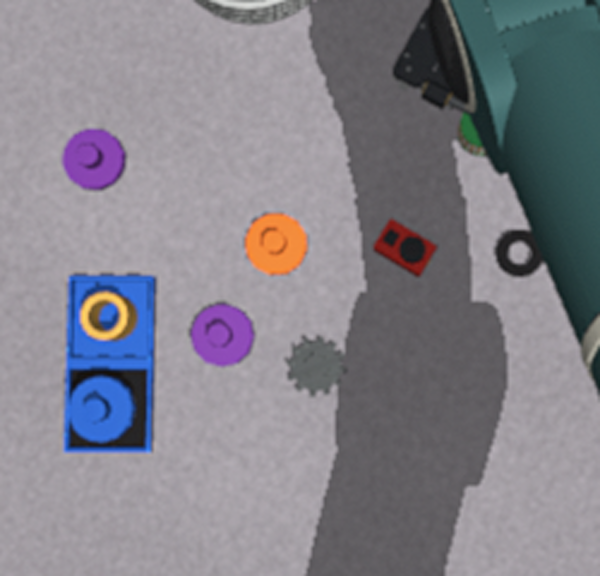

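The blue kit is complete, with the bushing standing in the bare half at crop px (107,315). Now the filter.

jog_arm(
  deltas=[
    [[0,0,0,1,-1,-35,75],[0,0,0,1,-1,-54,75],[0,0,0,1,-1,-62,75],[0,0,0,1,-1,-62,75],[0,0,0,1,-1,-62,30],[0,0,0,1,-1,-62,30],[0,0,0,1,-1,-62,30],[0,0,0,1,-1,-62,30],[0,0,0,1,-1,-62,30],[0,0,0,1,-1,-62,30],[0,0,0,1,-1,-62,30],[0,0,0,1,-1,-62,30]],
  ],
)

```text
clock: 18.15
eef_pos: [0.6784, -0.0762, 0.0283]
eef_rot: [[-0.888, 0.46, 0.001], [0.46, 0.888, -0.0], [-0.001, 0.001, -1.0]]
ft_force: [-0.1, 0.4, 7.6]
opening: 0.045
grasp_force: 30.0
```

jog_arm(
  deltas=[
    [[0,0,0,0,0,25,30],[0,0,0,0,0,55,30],[0,0,0,0,0,80,30],[0,0,0,0,0,80,30]],
  ],
)

```text
clock: 18.48
eef_pos: [0.6799, -0.0762, 0.1127]
eef_rot: [[-0.888, 0.46, 0.006], [0.46, 0.888, -0.001], [-0.006, 0.002, -1.0]]
ft_force: [-0.2, -0.0, -1.1]
opening: 0.0452
grasp_force: 30.0
```

jog_arm(
  deltas=[
    [[0,0,0,-14,-20,0,30],[0,0,0,-34,-50,0,30],[0,0,0,-55,-80,0,30],[0,0,0,-76,-110,0,30],[0,0,0,-97,-141,0,30],[0,0,0,-118,-172,0,30],[0,0,0,-139,-203,0,30],[0,0,0,-160,-233,0,30],[0,0,0,-178,-259,0,30],[0,0,0,-189,-275,0,30],[0,0,0,-189,-275,0,30],[0,0,0,-189,-275,0,30]],
  ],
)

```text
clock: 19.48
eef_pos: [0.488, -0.3523, 0.1072]
eef_rot: [[-0.887, 0.462, -0.0], [0.462, 0.887, -0.0], [0.0, -0.0, -1.0]]
ft_force: [-0.2, 1.0, -0.7]
opening: 0.0452
grasp_force: 30.0
```

jog_arm(
  deltas=[
    [[0,0,0,0,0,-35,30],[0,0,0,0,0,-60,30],[0,0,0,0,0,-71,30],[0,0,0,0,0,-74,30],[0,0,0,0,0,-75,30],[0,0,0,0,0,-75,30]],
  ],
)

```text
clock: 19.98
eef_pos: [0.4896, -0.3512, 0.0334]
eef_rot: [[-0.888, 0.459, 0.001], [0.459, 0.888, -0.001], [-0.001, -0.0, -1.0]]
ft_force: [0.2, -0.4, -0.4]
opening: 0.0448
grasp_force: 30.0
```

jog_arm(
  deltas=[
    [[0,0,0,0,0,-1,30],[0,0,0,0,0,-1.5,30],[0,0,0,0,0,-1.5,30]],
  ],
)

```text
clock: 20.23
eef_pos: [0.4893, -0.3519, 0.0319]
eef_rot: [[-0.888, 0.46, 0.001], [0.46, 0.888, -0.001], [-0.002, -0.001, -1.0]]
ft_force: [-0.1, -0.1, 4.5]
opening: 0.0451
grasp_force: 30.0
```

jog_arm(
  deltas=[
    [[0,0,0,0,0,0,70],[0,0,0,0,0,0,70],[0,0,0,0,0,0,70],[0,0,0,0,0,0,70],[0,0,0,0,0,20,70],[0,0,0,0,0,50,70],[0,0,0,0,0,85,70],[0,0,-6,4,20,90,70],[0,0,-12,11,60,90,70],[0,0,-19,19,100,90,70],[0,0,-26,27,140,90,70],[0,0,-33,34,180,90,70]],
  ],
)

```text
clock: 21.23
eef_pos: [0.5223, -0.1727, 0.1211]
eef_rot: [[-0.497, 0.868, 0.0], [0.868, 0.497, -0.0], [-0.0, 0.0, -1.0]]
ft_force: [1.6, 0.0, -0.2]
opening: 0.066
grasp_force: 0.0
```

jog_arm(
  deltas=[
    [[0,0,-59,8,40,0,65],[0,0,-59,15,80,0,65],[0,0,-59,23,120,0,65],[0,0,-59,30,160,-10,65],[0,0,-59,33,170,-30,65],[0,0,-59,33,170,-30,65],[0,0,-59,33,170,-30,65],[0,0,-59,33,170,-30,65],[0,0,-59,33,170,-30,65],[0,0,-59,33,170,-30,65]],
  ],
)

```text
clock: 22.07
eef_pos: [0.5553, -0.0042, 0.091]
eef_rot: [[0.485, 0.875, -0.0], [0.875, -0.485, -0.0], [-0.0, 0.0, -1.0]]
ft_force: [-1.0, -0.5, -1.3]
opening: 0.061
grasp_force: 0.0
```

Run:
```python
from h import *
p=imaging.capture('top')
cv2.imwrite('pics/t5.png',cv2.resize(p['color'][110:350,200:480,::-1],None,fx=2.4,fy=2.4,interpolation=cv2.INTER_CUBIC))
print(telemetry.get_state()['eef_pos'])
```

```text
[ 0.55528379 -0.00430073  0.09095881]
```

View pics/t5.png

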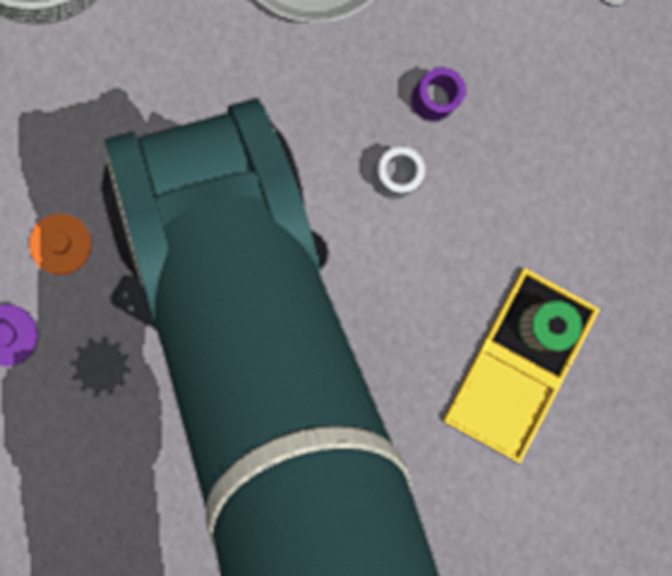

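The filter stands upright in the yellow tray's lined half at crop px (548,327). Now the valve.

jog_arm(
  deltas=[
    [[0,0,-0.5,1,2,-35,65],[0,0,-0.5,1,2,-60,65],[0,0,-0.5,1,2,-69,65],[0,0,-0.5,1,2,-69,65],[0,0,-0.5,1,2,-69,15],[0,0,-0.5,1,2,-69,15],[0,0,-0.5,1,2,-69,15],[0,0,-0.5,1,2,-69,15],[0,0,-0.5,1,2,-69,15],[0,0,-0.5,1,2,-69,15],[0,0,-0.5,1,2,-69,15],[0,0,-0.5,1,2,-69,15]],
  ],
)

```text
clock: 23.12
eef_pos: [0.5569, -0.0026, 0.0228]
eef_rot: [[0.49, 0.872, 0.001], [0.872, -0.49, -0.0], [0.0, 0.001, -1.0]]
ft_force: [-2.1, -1.3, 8.3]
opening: 0.034
grasp_force: 30.0
```

jog_arm(
  deltas=[
    [[0,0,0,0,0,25,15],[0,0,0,0,0,55,15],[0,0,0,0,0,80,15],[0,0,0,0,0,80,15]],
  ],
)

```text
clock: 23.45
eef_pos: [0.5585, -0.0023, 0.1065]
eef_rot: [[0.489, 0.872, 0.006], [0.872, -0.489, -0.0], [0.003, 0.005, -1.0]]
ft_force: [1.0, -0.5, -1.3]
opening: 0.0338
grasp_force: 30.0
```

jog_arm(
  deltas=[
    [[0,0,2,-9,-20,0,15],[0,0,2,-24,-51,0,15],[0,0,2,-40,-85,0,15],[0,0,2,-56,-119,0,15],[0,0,2,-72,-153,0,15],[0,0,2,-88,-187,0,15],[0,0,2,-104,-221,0,15],[0,0,2,-120,-254,0,15],[0,0,2,-136,-287,0,15],[0,0,2,-146,-309,0,15],[0,0,2,-146,-309,0,15],[0,0,2,-146,-309,0,15]],
  ],
)

```text
clock: 24.45
eef_pos: [0.4094, -0.3124, 0.1016]
eef_rot: [[0.461, 0.887, -0.0], [0.887, -0.461, 0.0], [-0.0, -0.0, -1.0]]
ft_force: [-0.6, 0.1, -2.5]
opening: 0.0339
grasp_force: 30.0
```

jog_arm(
  deltas=[
    [[0,0,0,0,0,-35,15],[0,0,0,0,0,-60,15],[0,0,0,0,0,-71,15],[0,0,0,0,0,-74,15],[0,0,0,0,0,-75,15],[0,0,0,0,0,-75,15]],
  ],
)

```text
clock: 24.95
eef_pos: [0.411, -0.3106, 0.0273]
eef_rot: [[0.458, 0.889, 0.0], [0.889, -0.458, 0.0], [0.0, -0.0, -1.0]]
ft_force: [0.2, -0.2, -2.0]
opening: 0.0339
grasp_force: 30.0
```

jog_arm(
  deltas=[
    [[0,0,0,0,-1,-1,15],[0,0,0,0,-1,-1.5,15],[0,0,0,0,-1,-1.5,15]],
  ],
)

```text
clock: 25.2
eef_pos: [0.4111, -0.312, 0.0266]
eef_rot: [[0.458, 0.889, 0.001], [0.889, -0.458, -0.0], [0.0, 0.001, -1.0]]
ft_force: [-2.3, 6.6, 17.2]
opening: 0.0338
grasp_force: 30.0
```

Contact. I release, lift and move clear of both trays.

jog_arm(
  deltas=[
    [[0,0,0,0,0,0.5,15],[0,0,0,0,0,0.5,52],[0,0,0,0,0,0.5,52],[0,0,0,0,0,0.5,52],[0,0,0,0,0,20,52],[0,0,0,0,0,50,52],[0,0,0,0,0,90,52],[0,0,0,0,0,130,52],[0,0,0,20,40,150,52],[0,0,0,35,75,150,52],[0,0,0,50,110,150,52],[0,0,0,65,145,150,52]],
  ],
)

```text
clock: 26.2
eef_pos: [0.476, -0.1656, 0.1762]
eef_rot: [[0.459, 0.888, 0.001], [0.888, -0.459, -0.001], [-0.0, 0.002, -1.0]]
ft_force: [1.3, -0.6, 0.6]
opening: 0.0489
grasp_force: 0.0
```

jog_arm(
  deltas=[
    [[0,0,0,10,40,0,52],[0,0,0,20,80,0,52],[0,0,0,30,120,0,52],[0,0,0,30,140,0,52],[0,0,0,30,140,0,52],[0,0,0,30,140,0,52]],
  ],
)

```text
clock: 26.7
eef_pos: [0.5053, -0.0264, 0.1754]
eef_rot: [[0.457, 0.89, -0.0], [0.89, -0.457, 0.0], [0.0, -0.0, -1.0]]
ft_force: [-0.6, -0.5, 0.2]
opening: 0.049
grasp_force: 0.0
```

Run:
```python
from h import *
p=imaging.capture('top')
cv2.imwrite('pics/t6.png',cv2.resize(p['color'][110:350,110:470,::-1],None,fx=2.2,fy=2.2,interpolation=cv2.INTER_CUBIC))
s=imaging.capture('scene')
cv2.imwrite('pics/s6.png',cv2.resize(s['color'][120:300,50:450,::-1],None,fx=2,fy=2,interpolation=cv2.INTER_CUBIC))
```

```text
(no output)
```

View pics/t6.png

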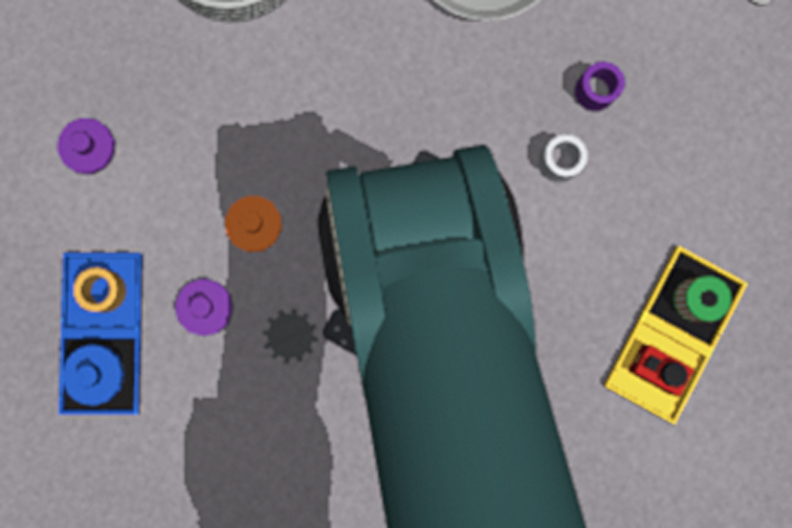

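View pics/s6.png

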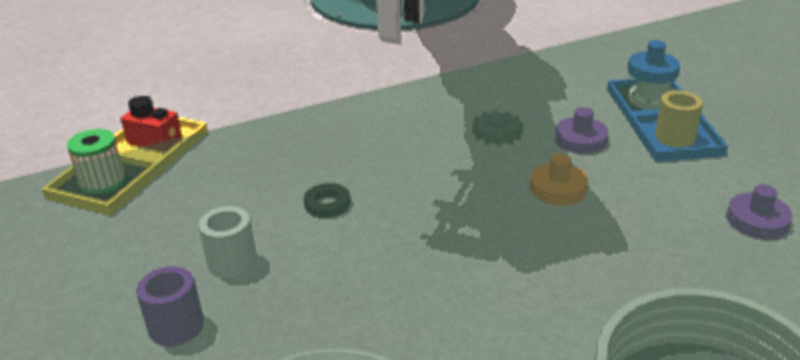

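Both views show both kits complete, with every part upright. The cap is level on the hub (scene crop 653,65), the valve stands flat (150,122), and the aluminium bushing and orange cap have not moved. Handing in.

```bash
python3 -c "
from station import sign_off
print(sign_off())"
```

```text
the job is handed in; nothing more can be done
None
```

Both kits are made up as asked and the job is handed in at about 27 s of robot time; the final pictures show every part upright in its half, the blue cap seated on the hub, and the aluminium bushing and orange cap unmoved.

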